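# Nip a fossil bone in the bench gauge with its thumbwheel

## Robot

A 6-joint arm with a two-finger parallel gripper is mounted at the origin on the work surface. World frame = base frame: x ahead of the robot, y to its left, z up, the work surface at z = 0. Lengths are in m, angles in degrees, forces in N, time in s.
With the tool pointing down it reaches from about 0.325 to 0.925 m from the base axis. Payload 3.1 kg.
Tool frame: the origin (TCP) lies midway between the tips of the shut fingers; the grasp point (between the pads) lies 19 mm behind it; x points along the fingers, z is the direction in which the jaws open and shut, and the axes are right-handed (so a half turn about x gives the same grasp; the last joint's range is limited). The gripper opens to 85 mm and grips with 20 to 120 N. Pads are 22 mm wide; open, the fingers measure 114 mm over their backs; the gripper's body (76 mm by 85 mm) begins 54 mm behind the grasp point. The pads swing forward as they close: fully open they stand 13 mm farther back than shut.
Start: joints at [-78.048, 12.427, 92.441, -0, 75.132, -6.429], TCP at [0.197, -0.593, 0.231] pointing down, gripper open.
Joint ranges: [-157.48, 157.48], [-44.54, 120.13], [17.64, 146.25], [-64.5, 244.5], [7.68, 150.69], [-147.95, 147.95]. Speed limits (degrees/s): [159.86, 159.86, 180, 180, 180, 180].

## Interface

Orientations are given as a 3x3 rotation matrix whose columns are the frame's x, y, z axes.
In Python, from workcell import * gives the robot as it stands.
- The arm moves only by the tool drive_tool, never from a script. Its argument "series" is a list of rows, each an object with "slide": the shift along the tool's x, y, z in mm, a list of three; "delta_rot": the turn, a rotation vector about the tool's x, y, z in rad, a list of three. In form: [{"slide": [x, y, z], "delta_rot": [rx, ry, rz]}, ...]. A call has 1 to 8 rows; each row is the pose to reach, as a shift and turn from the pose commanded when the call began, along the tool's axes at that moment; what a row does not reach only later rows make up. A row lasts 1/10 s, in which the tool goes at most 50 mm and 8.59 degrees, less where a joint would pass 70% of its speed; a pose out of reach is approached as far as the arm can. A call with a gripper value outside its range is refused whole. "fingers" is the finger opening in mm, from 0 to 85.4, set as the call begins (left out, the last holds). The fingers move at their own pace and stop on an object; "newtons" is the grip in N (left out, the last holds). Time passes only in rows, so rows that repeat a pose let the fingers close. It gives the time, the measured TCP pose, the force and the opening at its end, in the units of the state.
- observe(): the state, without advancing time (a new reading comes with each control period).
- capture(name): name is "side" or "top" or "wrist"; returns the picture (384x512x3 uint8, red, green, blue); there is no depth.
- calibration(name): a dict with "mtx" (3x3 intrinsics, pixels), "R" (3x3) and "t" (3): a world point X has camera coordinates R X + t. Camera axes: x right, y down, z forward; pixel columns grow to the right and rows downward; lengths in m; the calibration is good to about 2 mm. A picture is of the moment at which its call begins: read the wrist's pose just before it. calibration takes no time and is no camera call; for the wrist camera it gives the pose at the moment of the call.
- hand_in(): hands the job in, once; it reports no verdict.
Trained networks look in the newest picture that a camera, given by its name, has taken for a name from the list of things; names that differ only in an ending like _2 or _b are one class to them, and where a whole thing is asked for, a point or a joint stands for the part that bears it (a point fixed in the world has none). Each returns a list of dicts, best first, with "confidence" (0 to 1); they miss things now and then, are a little off and sometimes report something else, mostly with a low value. They report only what shows in the picture. A call takes as long as a camera call. They do not tell look-alikes from the thing itself.
- boxes_of(query, camera): "bbox" ([left, top, right, bottom] in pixels, round what is visible of it).
- place_of(query, camera): "position" ([column, row] in pixels: a listed point, or the origin of a listed thing).
The state is a dict: "t": time; "q": joint angles; "dq": joint speeds; "tau": joint torques, N m; "position": TCP position; "tool_rot": TCP orientation; "wrist_force": force on the tool from outside, world axes, zero at the start; "torque": the same for the moment, N m; "gripper_width": opening from 0.0 (shut) to 1.0 (fully open).
Only numpy, scipy, OpenCV 4.12 (cv2) and the standard library are available. Lean on these libraries where they do the work, as an engineer would, in place of code of your own. Each camera call takes 0.05 s, during which the arm holds its last target.

## Task

Lay the small fossil long bone lengthwise on the bed of the bench gauge, between the fixed anvil and the jaw, setting it down rather than dropping it. Then close the jaw only by rolling the gauge's edge thumbwheel with a fingertip until the bone is seated against the anvil and held snugly but gently, about 6 N; let go and leave it held. Do not press hard on the wheel, over-squeeze the fossil or disturb the other things on the bench.

Things in the scene. Friction and masses are not known exactly. Their poses are not given: they have to be found in the camera images.
- bone: The fossil: a brownish grey long bone lying flat, 102 mm long. Slim shaft 20 mm wide, 18 mm high over the middle 48 mm; two round knuckles at each end (45 mm wide, 27 mm high). About 0.14 kg. Origin: centre of its underside; y along its length, z up; both ends alike. Grip across the shaft, whose mid-height is 13.5 mm above the origin.
- gauge: The bench gauge, fixed: a grey base 90 mm wide (its x), 290 mm long (its y). Origin: centre of the underside, z up. From -y to +y: anvil, dark rubber bed, jaw, wheel housing (y = 50 to 134 mm, 64 mm wide, top 66 mm above the bench). The bed, 64 mm wide, top 30 mm above the bench, takes the bone lying along y. Nothing stands beside the bed in x.
- anvil_face (a point): Middle of the fixed steel anvil's face at bed height, looking to the gauge's +y (gauge x = 0, y = -110 mm, 30 mm above the bench); axes as the gauge's. The anvil is 70 mm wide, its top 69 mm above the bench.
- jaw: The aluminium jaw with a steel sprung pad (56 mm wide), tops 70 mm above the bench. Origin on the gauge's centre line at bench height, axes as the gauge's. The unpressed pad's face is 8 mm from the origin towards the anvil (-y); its spring: 5 N per mm, 6 mm travel. Gap from pad to anvil at first 115 to 122 mm. The jaw closes 8 mm per radian of the wheel and stays where it is left.
- wheel_top (a point): Top of the thumbwheel's rim, 75 mm above the bench at rest, 9 mm proud of its housing. Black ribbed wheel, radius 25 mm, 16 mm wide, axle level along the gauge's x; only its top shows. Press a fingertip on top and stroke along the gauge's y, lift, repeat: towards jaw and anvil (-y) closes the jaw, +y opens it. Axes as the gauge's.
- stone: Bystander: a grey stone lump about 65 mm across and 45 mm high. Origin: centre of the underside.
- jar: Bystander: a small jar with a white lid, 48 mm diameter, 60 mm high. Origin: centre of the underside.
- brush: Bystander: a 150 mm flat brush lying with a wooden handle. Origin: its underside.
- wheel: The thumbwheel; origin at its axle, which is rigid and level along the gauge's x, 25 mm below the wheel's top; it turns with the wheel. Turning takes about 2.5 to 3.2 N at the rim while the jaw is free, plus 0.32 N for each N between jaw and bone. Too light a press slips; about 10 N of steady press carries it. Hard to the touch: 10 N comes within about 1 mm of pressing.
Things that resemble listed ones, but are neither listed nor needed, are in the scene too. Leave any purple look-alike of the bone alone.

How it is judged (in metres and radians):
On the way:
1. the bone lies on the gauge's bed between anvil and jaw, let go and not yet nipped (z of bone in the frame of gauge between 0.026 and 0.034 m and x of bone in the frame of gauge between -0.02 and 0.02 m and y of bone in the frame of gauge between -0.065 and -0.03 m and angle between the y axis of bone and the y axis of gauge, either way round below 0.25 rad and contact force between jaw and bone below 2 N and contact force between the fingers and bone below 0.1 N), for 0.2 s.
At the end, for the whole second after the job is handed in: The bone lies flat on the bed within 20 mm of the centre line and 0.25 rad of the gauge's length, against the anvil, at rest, and the jaw presses it with 3 to 9.5 N (contact force between jaw and bone between 3 and 9.5 N and z of bone in the frame of gauge between 0.026 and 0.034 m and x of bone in the frame of gauge between -0.02 and 0.02 m and y of bone in the frame of gauge between -0.065 and -0.053 m and angle between the y axis of bone and the y axis of gauge, either way round below 0.25 rad and linear speed of bone below 0.01 m/s); the robot touches nothing.
It fails at once if the jaw squeezes the bone with more than 14 N (contact force between jaw and bone above 14 N).
It fails at once if the wheel is pressed with more than 25 N (contact force between the fingers and wheel above 25 N).
It fails at once if the jaw is pushed directly by the gripper (over 5 N) instead of by the wheel (contact force between the fingers and jaw above 5 N).
It fails at once if the bone is dropped (contact force between the fingers and bone below 0.05 N and linear speed of bone above 0.4 m/s).
It fails at once if a bystander is moved more than 20 mm (distance of any of stone, jar, brush from where it was at the start of the episode above 0.02 m).
It also fails if it takes over 67 s, if anything falls off the work surface, if the arm or the gripper's body presses on something with over 40 N, if the wrist force passes 120 N, or if a joint passes its speed limit or range.

## Working session

There is one attempt and no reset: what is moved stays moved. The work goes in short steps, Python scripts to look and compute and a tool call to move; the robot and the scene stay as the last step left them, time stands still between calls to the robot, and variables do not carry over. Pictures are saved under pics/ and viewed, and the job is handed in when it is done.

Besides the shell and the picture viewer there is one more tool, called by a JSON object that holds its "fn" and its "kwargs", one argument or row to a line. drive_tool: Moves the arm, as the interface text tells. Its arguments: {"type":"object","properties":{"series":{"type":"array","items":{"type":"object","properties":{"slide":{"type":"array","items":{"type":"number"}},"delta_rot":{"type":"array","items":{"type":"number"}}}}},"fingers":{"type":"number"},"newtons":{"type":"number"}},"required":["series"]}

```bash
mkdir -p pics; ls; cat > h.py <<'E'
from workcell import *
import numpy as np, cv2
def snap(n,f):
    im=capture(n); cv2.imwrite('pics/'+f,cv2.cvtColor(im,cv2.COLOR_RGB2BGR)); return im
def ray(n,px,z,c=None):
    c=c or calibration(n); K=np.array(c['mtx']);R=np.array(c['R']);t=np.array(c['t'])
    d=R.T@np.linalg.inv(K)@np.array([px[0],px[1],1.]);o=-R.T@t
    return o+d*(z-o[2])/d[2]
def proj(n,X,c=None):
    c=c or calibration(n); p=np.array(c['mtx'])@(np.array(c['R'])@np.array(X)+np.array(c['t'])); return p[:2]/p[2]
E
python3 - <<'E'
from h import *
s=observe(); print(s['t'],s['position'],s['tool_rot'],s['gripper_width'])
for n in ['top','side','wrist']:
    snap(n,n+'0.png')
for n in ['top','side']:
    c=calibration(n); print(n,-np.array(c['R']).T@np.array(c['t']))
for q in ['bone','gauge','jaw','wheel_top','anvil_face','stone','jar','brush']:
    for d in place_of(q,'top'): print(q,np.round(d['position'],1),round(d['confidence'],2),np.round(ray('top',d['position'],{'wheel_top':.075,'anvil_face':.03}.get(q,0)),4))
print(observe()['t'])
E
```

```text
pics
0.0 [ 0.19694145 -0.59229156  0.22996552] [[-5.09559086e-04  9.48970445e-01  3.15364607e-01]
 [ 2.37136098e-03  3.15364908e-01 -9.48967519e-01]
 [-9.99997058e-01  2.64288302e-04 -2.41104854e-03]] 0.9983736276383456
top [ 0.44436134 -0.02324392  0.94527402]
side [0.25561761 0.78282474 0.57890265]
bone [321.3 243.1] 0.96 [ 0.5257 -0.168   0.    ]
bone [280.4 200.1] 0.65 [ 0.6352 -0.08    0.    ]
gauge [191.3 261.4] 0.85 [0.5036 0.139  0.    ]
jaw [183.  260.8] 0.66 [0.5063 0.1583 0.    ]
jaw [237.2 273.6] 0.31 [0.4686 0.0335 0.    ]
jaw [190.5 261.1] 0.17 [0.5044 0.1408 0.    ]
wheel_top [141.9 251. ] 0.86 [0.5283 0.2323 0.075 ]
anvil_face [241.7 271.8] 0.56 [0.4711 0.0214 0.03  ]
stone [233.4 153.7] 0.96 [0.7602 0.0271 0.    ]
jar [140.8 164.5] 0.71 [0.7481 0.2567 0.    ]
brush [332.1 144.6] 0.85 [ 0.767  -0.2193  0.    ]
0.55
```

View pics/top0.png

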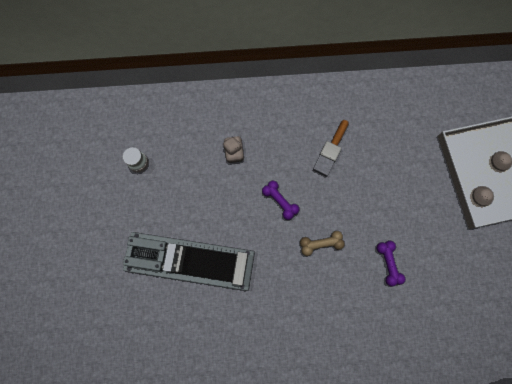

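View pics/side0.png

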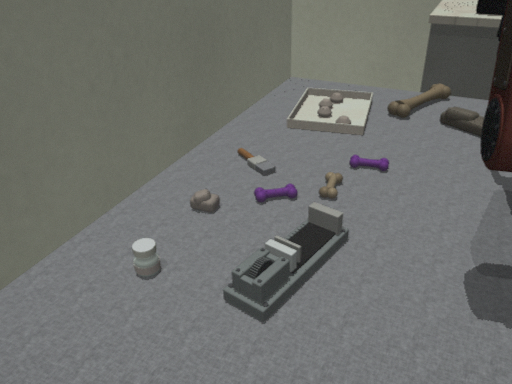

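```bash
python3 - <<'E'
import cv2
im=cv2.imread('pics/top0.png')
cv2.imwrite('pics/c1.png',cv2.resize(im[180:320,80:360],None,fx=2.8,fy=2.8,interpolation=cv2.INTER_CUBIC))
E
```

```text
(no output)
```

View pics/c1.png

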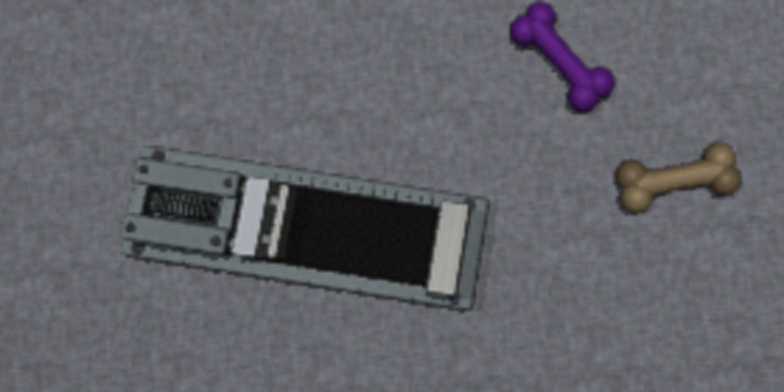

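Candidates for the bone are the brownish-grey one at top px (321,243), purple look-alikes at (280,200) and (391,263), and larger bones far off at side px (420,100). I choose the brown one at (321,243), and the close crop confirms its colour and shape. The gauge runs from the wheel at (142,251) to the anvil at (241,271).

```bash
cat >> h.py <<'E'
def bonemask(im):
    hsv=cv2.cvtColor(im,cv2.COLOR_RGB2HSV)
    return hsv
E
python3 - <<'E'
from h import *
im=cv2.cvtColor(cv2.imread('pics/top0.png'),cv2.COLOR_BGR2RGB)
hsv=cv2.cvtColor(im,cv2.COLOR_RGB2HSV)
sub=hsv[225:262,292:352]
m=((sub[...,0]>8)&(sub[...,0]<28)&(sub[...,1]>70)).astype(np.uint8)
v,u=np.nonzero(m); u=u+292;v=v+225
P=np.array([ray('top',(a,b),.0135)[:2] for a,b in zip(u,v)])
r=cv2.minAreaRect(P.astype(np.float32)); print(len(P),P.mean(0),r)
w,V=np.linalg.eigh(np.cov(P.T)); print(np.degrees(np.arctan2(V[1,1],V[0,1])))
# gauge
g=(hsv[225:300,110:270])
a=ray('top',(241.7,271.8),.03);b=ray('top',(141.9,251),.075);print(np.linalg.norm(a-b),np.degrees(np.arctan2(*(b-a)[[1,0]])))
for px in [(80+490/2.8,180+197/2.8),(80+470/2.8,180+310/2.8),(80+122/2.8,180+257/2.8),(80+148/2.8,180+146/2.8)]:print(px,ray('top',px,.015))
s=observe();R=np.array(s['tool_rot']);print(R.T@(np.array([.52,-.165,.25])-s['position'])*1000)
c=calibration('wrist');print('wristcam',R.T@(-np.array(c['R']).T@np.array(c['t'])-s['position']), np.array(c['R'])@R)
E
```

```text
507 [ 0.52464425 -0.16653904] ((0.5250673294067383, -0.1665896475315094), (0.04185333102941513, 0.09830076992511749), 7.7419023513793945)
97.41734148522535
0.2231811698270904 74.82861137338884
(255.0, 250.35714285714286) [ 0.51800731 -0.01134156  0.015     ]
(247.85714285714286, 290.7142857142857) [0.42868709 0.01057626 0.015     ]
(123.57142857142858, 271.7857142857143) [0.48956615 0.29200211 0.015     ]
(132.85714285714286, 232.14285714285714) [0.5793541  0.27102428 0.015     ]
[ -18.71094877  441.44578955 -304.44812928]
wristcam [-0.14255486  0.07733777 -0.00046733] [[ 2.36075177e-04  1.36299222e-04  9.99999963e-01]
 [-2.99228224e-01 -9.54181550e-01  2.00694566e-04]
 [ 9.54181542e-01 -2.99228260e-01 -1.84474004e-04]]
```

{"fn": "drive_tool", "kwargs": {
  "series": [
    {"slide": [30,445,-300],"delta_rot": [-1.38,0,0]},
    {"slide": [30,445,-300],"delta_rot": [-1.38,0,0]},
    {"slide": [30,445,-300],"delta_rot": [-1.38,0,0]},
    {"slide": [30,445,-300],"delta_rot": [-1.38,0,0]},
    {"slide": [30,445,-300],"delta_rot": [-1.38,0,0]},
    {"slide": [30,445,-300],"delta_rot": [-1.38,0,0]},
    {"slide": [30,445,-300],"delta_rot": [-1.38,0,0]},
    {"slide": [30,445,-300],"delta_rot": [-1.38,0,0]}
  ],
  "fingers": 60
}}

```text
t: 1.35
position: [0.442, -0.2752, 0.2093]
tool_rot: [[0.001, 0.044, 0.999], [-0.001, 0.999, -0.044], [-1.0, -0.001, 0.001]]
wrist_force: [0.4, -0.4, 0.6]
gripper_width: 0.701
```

{"fn": "drive_tool", "kwargs": {
  "series": [
    {"slide": [50,112,78],"delta_rot": [-0.18,0,0]},
    {"slide": [50,112,78],"delta_rot": [-0.18,0,0]},
    {"slide": [50,112,78],"delta_rot": [-0.18,0,0]},
    {"slide": [50,112,78],"delta_rot": [-0.18,0,0]},
    {"slide": [50,112,78],"delta_rot": [-0.18,0,0]}
  ]
}}

```text
t: 1.85
position: [0.5245, -0.1681, 0.1585]
tool_rot: [[-0.001, -0.132, 0.991], [-0.0, 0.991, 0.132], [-1.0, 0.0, -0.001]]
wrist_force: [0.6, 0.7, 0.6]
gripper_width: 0.704
```

```bash
python3 - <<'E'
from h import *
c=calibration('wrist'); s=observe(); snap('wrist','w1.png')
R=np.array(s['tool_rot']);print(s['t'],s['position'],np.degrees(np.arctan2(R[1,2],R[0,2])))
import json; json.dump({k:np.array(v).tolist() for k,v in c.items() if k in('mtx','R','t')},open('w1.json','w'))
for d in place_of('bone','wrist')+place_of('gauge','wrist'): print(d, ray('wrist',d['position'],0,c))
E
```

```text
1.85 [ 0.52445415 -0.16805699  0.15853173] 7.595172601046661
{'position': [389.2, 98.8], 'confidence': 0.97} [ 0.63417282 -0.07964623  0.        ]
{'position': [264.0, 173.5], 'confidence': 0.87} [ 0.52792926 -0.1664144   0.        ]
```

View pics/w1.png

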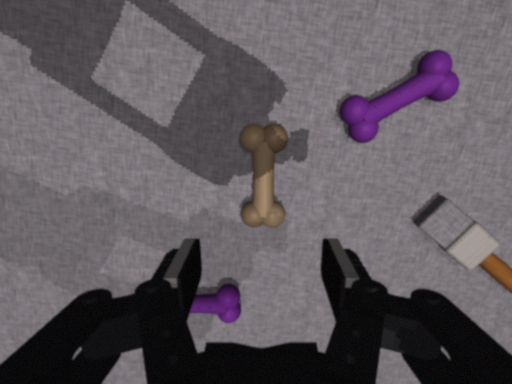

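The picture shows the bone upright in the image, with knuckles at (263,137) and (263,213), and the purple look-alikes are well clear. I'll refine its pose from the segmented mask.

```bash
python3 - <<'E'
from h import *; import json
c={k:np.array(v) for k,v in json.load(open('w1.json')).items()}
im=cv2.cvtColor(cv2.imread('pics/w1.png'),cv2.COLOR_BGR2RGB)
hsv=cv2.cvtColor(im,cv2.COLOR_RGB2HSV)
sub=hsv[110:240,225:300]
m=((sub[...,0]>8)&(sub[...,0]<28)&(sub[...,1]>60)).astype(np.uint8)
n,l,st,_=cv2.connectedComponentsWithStats(m); k=1+np.argmax(st[1:,4]); print(st[k])
v,u=np.nonzero(l==k); u=u+225;v=v+110
P=np.array([ray('wrist',(a,b),.0135,c)[:2] for a,b in zip(u,v)])
r=cv2.minAreaRect(P.astype(np.float32)); print(P.mean(0),r)
w,V=np.linalg.eigh(np.cov(P.T)); print(np.degrees(np.arctan2(V[1,1],V[0,1])))
E
```

```text
[  15   14   48  103 3054]
[ 0.52655942 -0.16439179] ((0.5270946621894836, -0.16721172630786896), (0.043642789125442505, 0.1015053242444992), 7.238374710083008)
97.44111368245662
```

{"fn": "drive_tool", "kwargs": {
  "series": [
    {"slide": [40,1,2],"delta_rot": [0,0,0]},
    {"slide": [80,1,2],"delta_rot": [0,0,0]},
    {"slide": [110,1,2],"delta_rot": [0,0,0]},
    {"slide": [130,1,2],"delta_rot": [0,0,0]},
    {"slide": [143,1,2],"delta_rot": [0,0,0]},
    {"slide": [150,1,2],"delta_rot": [0,0,0]},
    {"slide": [153,1,2],"delta_rot": [0,0,0]},
    {"slide": [153,1,2],"delta_rot": [0,0,0]}
  ]
}}

```text
t: 2.8
position: [0.5269, -0.1683, 0.0067]
tool_rot: [[0.001, -0.129, 0.992], [-0.001, 0.992, 0.129], [-1.0, -0.001, 0.001]]
wrist_force: [-0.4, -0.6, -0.7]
gripper_width: 0.708
```

{"fn": "drive_tool", "kwargs": {
  "series": [
    {"slide": [0,0,0]},
    {"slide": [0,0,0]},
    {"slide": [0,0,0]},
    {"slide": [0,0,0]},
    {"slide": [0,0,0]},
    {"slide": [0,0,0]}
  ],
  "fingers": 10,
  "newtons": 25
}}

```text
invalid input
```

{"fn": "drive_tool", "kwargs": {
  "series": [
    {"slide": [1,1,0],"delta_rot": [0,0,0]},
    {"slide": [1,1,0],"delta_rot": [0,0,0]},
    {"slide": [1,1,0],"delta_rot": [0,0,0]},
    {"slide": [1,1,0],"delta_rot": [0,0,0]},
    {"slide": [1,1,0],"delta_rot": [0,0,0]},
    {"slide": [1,1,0],"delta_rot": [0,0,0]},
    {"slide": [1,1,0],"delta_rot": [0,0,0]},
    {"slide": [1,1,0],"delta_rot": [0,0,0]}
  ],
  "fingers": 10,
  "newtons": 25
}}

```text
t: 3.6
position: [0.527, -0.1668, 0.0058]
tool_rot: [[0.001, -0.13, 0.992], [-0.0, 0.992, 0.13], [-1.0, -0.0, 0.001]]
wrist_force: [-0.4, 2.4, 6.2]
gripper_width: 0.232
```

{"fn": "drive_tool", "kwargs": {
  "series": [
    {"slide": [-10,0,0],"delta_rot": [0,0,0]},
    {"slide": [-30,0,0],"delta_rot": [0,0,0]},
    {"slide": [-60,0,0],"delta_rot": [0,0,0]},
    {"slide": [-90,0,0],"delta_rot": [0,0,0]},
    {"slide": [-120,30,0],"delta_rot": [0,0,0]},
    {"slide": [-140,60,0],"delta_rot": [0.1,0,0]},
    {"slide": [-150,100,0],"delta_rot": [0.2,0,0]},
    {"slide": [-150,140,0],"delta_rot": [0.344,0,0]}
  ]
}}

```text
t: 4.4
position: [0.5087, -0.0272, 0.1571]
tool_rot: [[0.004, 0.219, 0.976], [-0.001, 0.976, -0.219], [-1.0, -0.0, 0.004]]
wrist_force: [0.5, -0.1, -0.2]
gripper_width: 0.226
```

{"fn": "drive_tool", "kwargs": {
  "series": [
    {"slide": [0,35,7],"delta_rot": [0.05,0,0]},
    {"slide": [0,75,14],"delta_rot": [0.05,0,0]},
    {"slide": [0,100,20],"delta_rot": [0.05,0,0]},
    {"slide": [0,112,23],"delta_rot": [0.05,0,0]},
    {"slide": [0,112,23],"delta_rot": [0.05,0,0]},
    {"slide": [0,112,23],"delta_rot": [0.05,0,0]}
  ]
}}

```text
t: 5.0
position: [0.5535, 0.0759, 0.1544]
tool_rot: [[-0.002, 0.261, 0.965], [-0.001, 0.965, -0.261], [-1.0, -0.001, -0.002]]
wrist_force: [0.5, -0.1, -1.2]
gripper_width: 0.226
```

```bash
python3 - <<'E'
from h import *; import json
c=calibration('wrist'); s=observe(); snap('wrist','w2.png')
R=np.array(s['tool_rot']);print(s['t'],s['position'],np.degrees(np.arctan2(R[1,2],R[0,2])),s['gripper_width'],s['wrist_force'])
json.dump({k:np.array(v).tolist() for k,v in c.items() if k in('mtx','R','t')},open('w2.json','w'))
for q,z in [('gauge',0),('jaw',0),('wheel_top',.075),('anvil_face',.03)]:
  for d in place_of(q,'wrist'): print(q,d, ray('wrist',d['position'],z,c))
snap('side','s2.png')
E
```

```text
5.0 [0.55347652 0.07587866 0.15439526] -15.122801734903044 0.22582025270836126 [ 0.5339787  -0.08194094 -1.2339401 ]
gauge {'position': [196.0, 123.3], 'confidence': 0.88} [0.50780678 0.14099061 0.        ]
jaw {'position': [195.2, 103.7], 'confidence': 0.89} [0.5128233  0.15809427 0.        ]
jaw {'position': [487.4, 170.8], 'confidence': 0.25} [0.77083214 0.02236495 0.        ]
anvil_face {'position': [197.4, 241.8], 'confidence': 0.61} [0.48005074 0.03603127 0.03      ]
```

View pics/w2.png

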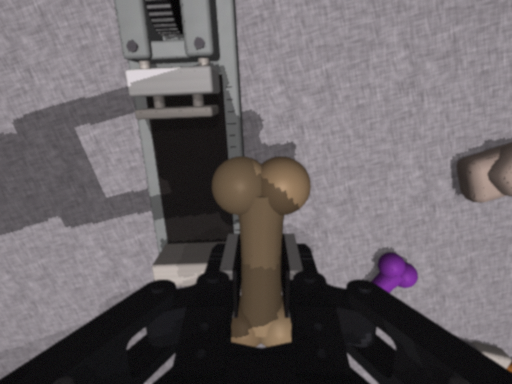

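View pics/s2.png

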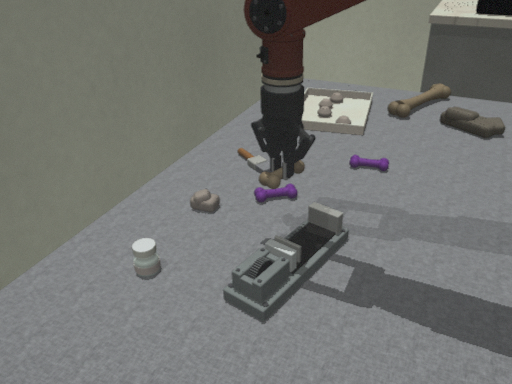

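I got a sign wrong, so the arm hovers about 60 mm too far in +x. The bone is firmly held and still well above everything. I'll shift it over the bed and recheck.

{"fn": "drive_tool", "kwargs": {
  "series": [
    {"slide": [0,-1,-20],"delta_rot": [-0.05,0,0]},
    {"slide": [10,-2,-45],"delta_rot": [-0.05,0,0]},
    {"slide": [20,-3,-61],"delta_rot": [-0.05,0,0]},
    {"slide": [30,-3,-61],"delta_rot": [-0.05,0,0]},
    {"slide": [30,-3,-61],"delta_rot": [-0.05,0,0]},
    {"slide": [30,-3,-61],"delta_rot": [-0.05,0,0]}
  ]
}}

```text
t: 5.9
position: [0.4957, 0.0894, 0.1252]
tool_rot: [[0.001, 0.213, 0.977], [-0.0, 0.977, -0.213], [-1.0, 0.0, 0.001]]
wrist_force: [0.5, 0.3, -0.9]
gripper_width: 0.23
```

```bash
python3 - <<'E'
from h import *; import json
c=calibration('wrist'); s=observe(); snap('wrist','w3.png')
R=np.array(s['tool_rot']);print(s['t'],s['position'],np.degrees(np.arctan2(R[1,2],R[0,2])),s['gripper_width'],s['wrist_force'])
json.dump({k:np.array(v).tolist() for k,v in c.items() if k in('mtx','R','t')},open('w3.json','w'))
for q,z in [('gauge',0),('jaw',0),('wheel_top',.075),('anvil_face',.03)]:
  for d in place_of(q,'wrist'): print(q,d, ray('wrist',d['position'],z,c))
E
```

```text
5.9 [0.49565232 0.08943258 0.12523994] -12.288068706312966 0.22969348197258097 [ 0.49666752  0.3223007  -0.89866112]
gauge {'position': [259.0, 124.9], 'confidence': 0.6} [0.50585564 0.14082573 0.        ]
jaw {'position': [258.7, 103.9], 'confidence': 0.63} [0.50930805 0.15772154 0.        ]
```

View pics/w3.png

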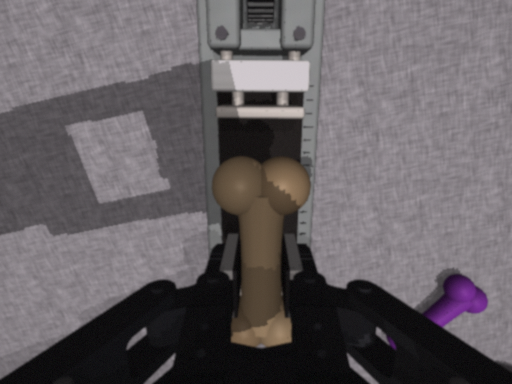

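{"fn": "drive_tool", "kwargs": {
  "series": [
    {"slide": [25,0,0],"delta_rot": [0,0,0]},
    {"slide": [50,0,0],"delta_rot": [0,0,0]},
    {"slide": [65,0,0],"delta_rot": [0,0,0]},
    {"slide": [74,0,0],"delta_rot": [0,0,0]},
    {"slide": [80,0,0],"delta_rot": [0,0,0]},
    {"slide": [83,0,0],"delta_rot": [0,0,0]},
    {"slide": [85,0,0],"delta_rot": [0,0,0]},
    {"slide": [85,0,0],"delta_rot": [0,0,0]}
  ]
}}

```text
t: 6.95
position: [0.4952, 0.0898, 0.0405]
tool_rot: [[0.001, 0.212, 0.977], [0.0, 0.977, -0.212], [-1.0, 0.0, 0.001]]
wrist_force: [0.2, -0.1, -1.6]
gripper_width: 0.226
```

```bash
python3 - <<'E'
from h import *; import json
s=observe(); print(s['t'],s['position'],s['wrist_force'])
snap('side','s3.png');snap('wrist','w4.png')
a=cv2.imread('pics/s3.png')[190:310,220:360]; cv2.imwrite('pics/s3c.png',cv2.resize(a,None,fx=5,fy=5,interpolation=cv2.INTER_CUBIC)[:600])
E
```

```text
6.95 [0.49517176 0.08978871 0.04045472] [ 0.24158814 -0.11850229 -1.59686558]
```

View pics/s3c.png

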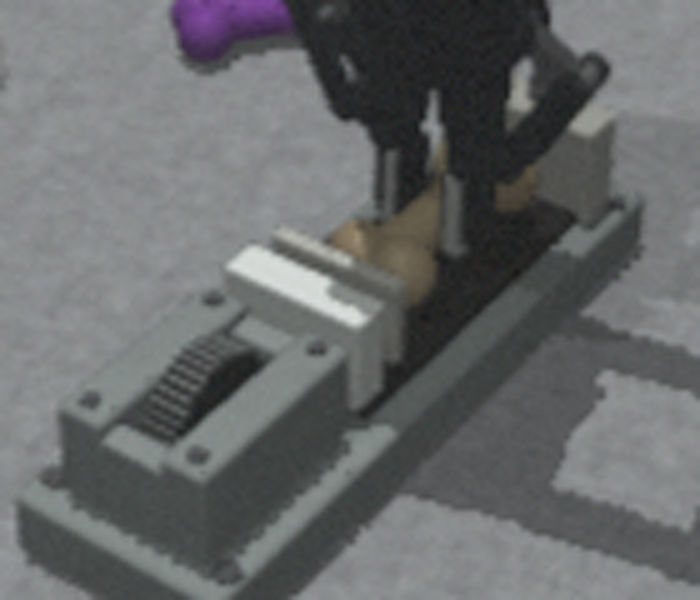

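View pics/w4.png

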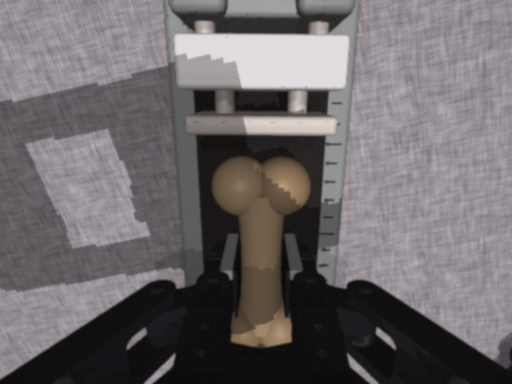

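The pictures show the bone centred over the bed, with its knuckles at (262,186) just in front of the pad edge at row 133, and clear of the anvil. I'll ease it down until it touches.

{"fn": "drive_tool", "kwargs": {
  "series": [
    {"slide": [1.5,0,0],"delta_rot": [0,0,0]},
    {"slide": [3,0,0],"delta_rot": [0,0,0]},
    {"slide": [4,0,0],"delta_rot": [0,0,0]},
    {"slide": [4,0,0],"delta_rot": [0,0,0]}
  ]
}}

```text
t: 7.45
position: [0.4946, 0.0898, 0.0359]
tool_rot: [[-0.0, 0.212, 0.977], [0.0, 0.977, -0.212], [-1.0, 0.0, -0.0]]
wrist_force: [-1.1, -0.1, -2.1]
gripper_width: 0.227
```

{"fn": "drive_tool", "kwargs": {
  "series": [
    {"slide": [1,0,0],"delta_rot": [0,0,0]},
    {"slide": [1,0,0],"delta_rot": [0,0,0]}
  ]
}}

```text
t: 7.65
position: [0.4947, 0.0898, 0.0358]
tool_rot: [[-0.001, 0.212, 0.977], [-0.0, 0.977, -0.212], [-1.0, -0.0, -0.001]]
wrist_force: [-3.0, 0.3, 4.1]
gripper_width: 0.224
```

{"fn": "drive_tool", "kwargs": {
  "series": [
    {"slide": [0,0,0],"delta_rot": [0,0,0]},
    {"slide": [0,0,0],"delta_rot": [0,0,0]},
    {"slide": [0,0,0],"delta_rot": [0,0,0]},
    {"slide": [0,0,0],"delta_rot": [0,0,0]},
    {"slide": [0,0,0],"delta_rot": [0,0,0]},
    {"slide": [0,0,0],"delta_rot": [0,0,0]},
    {"slide": [0,0,0],"delta_rot": [0,0,0]}
  ],
  "fingers": 45
}}

```text
t: 8.35
position: [0.4946, 0.0898, 0.0349]
tool_rot: [[-0.0, 0.212, 0.977], [0.0, 0.977, -0.212], [-1.0, -0.0, -0.0]]
wrist_force: [0.1, 0.1, 0.2]
gripper_width: 0.526
```

{"fn": "drive_tool", "kwargs": {
  "series": [
    {"slide": [-15,0,0],"delta_rot": [0,0,0]},
    {"slide": [-50,0,0],"delta_rot": [0,0,0]},
    {"slide": [-90,0,0],"delta_rot": [0,0,0]},
    {"slide": [-120,0,0],"delta_rot": [0,0,0]},
    {"slide": [-120,0,0],"delta_rot": [0,0,0]},
    {"slide": [-120,0,0],"delta_rot": [0,0,0]}
  ]
}}

```text
t: 8.95
position: [0.4951, 0.0898, 0.1557]
tool_rot: [[0.002, 0.212, 0.977], [0.0, 0.977, -0.212], [-1.0, 0.0, 0.002]]
wrist_force: [-1.1, 0.1, -0.9]
gripper_width: 0.529
```

```bash
python3 - <<'E'
from h import *; import json
c=calibration('wrist'); s=observe(); snap('wrist','w5.png')
R=np.array(s['tool_rot']);print(s['t'],s['position'],np.degrees(np.arctan2(R[1,2],R[0,2])),s['gripper_width'],s['wrist_force'])
json.dump({k:np.array(v).tolist() for k,v in c.items() if k in('mtx','R','t')},open('w5.json','w'))
for q,z in [('bone',.03),('gauge',0),('jaw',0),('wheel_top',.075),('anvil_face',.03)]:
  for d in place_of(q,'wrist'): print(q,d, ray('wrist',d['position'],z,c))
E
```

```text
8.95 [0.49512092 0.08978251 0.15570881] -12.25895222872766 0.5291592546518938 [-1.10219125  0.13789771 -0.94620954]
bone {'position': [263.0, 182.1], 'confidence': 0.92} [0.49805099 0.09084561 0.03      ]
bone {'position': [415.3, 288.2], 'confidence': 0.62} [ 0.62517569 -0.05085965  0.03      ]
bone {'position': [260.4, 240.9], 'confidence': 0.21} [0.48329293 0.03406851 0.03      ]
gauge {'position': [262.9, 122.0], 'confidence': 0.63} [0.50883493 0.14035516 0.        ]
jaw {'position': [260.2, 101.5], 'confidence': 0.64} [0.51030552 0.15912452 0.        ]
anvil_face {'position': [261.6, 240.0], 'confidence': 0.76} [0.48462001 0.03475449 0.03      ]
```

View pics/w5.png

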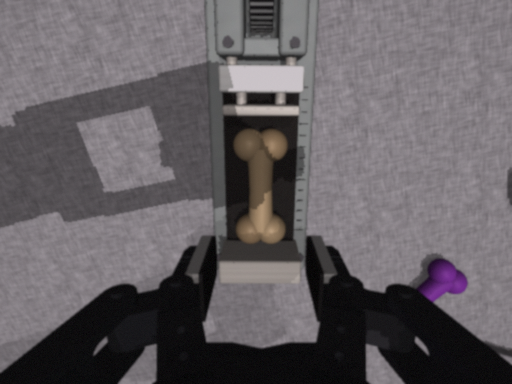

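The bone now lies centred on the bed, with knuckles at rows 145 and 230 of w5, and clear of the anvil (row 240) and the pad (row 110). Next I shut the fingers and move over the wheel.

{"fn": "drive_tool", "kwargs": {
  "series": [
    {"slide": [0,30,0],"delta_rot": [0,0,0]},
    {"slide": [0,70,0],"delta_rot": [0,0,0]},
    {"slide": [0,110,0],"delta_rot": [0,0,0]},
    {"slide": [0,135,0],"delta_rot": [0,0,0]},
    {"slide": [0,145,0],"delta_rot": [0,0,0]},
    {"slide": [0,145,0],"delta_rot": [0,0,0]},
    {"slide": [0,145,0],"delta_rot": [0,0,0]}
  ],
  "fingers": 0
}}

```text
t: 9.95
position: [0.5248, 0.2305, 0.1542]
tool_rot: [[-0.002, 0.212, 0.977], [-0.001, 0.977, -0.212], [-1.0, -0.002, -0.001]]
wrist_force: [-0.3, -0.4, 0.3]
gripper_width: -0.0
```

```bash
python3 - <<'E'
from h import *; import json
c=calibration('wrist'); s=observe(); snap('wrist','w6.png')
R=np.array(s['tool_rot']);print(s['t'],s['position'],np.degrees(np.arctan2(R[1,2],R[0,2])),s['gripper_width'],s['wrist_force'])
json.dump({k:np.array(v).tolist() for k,v in c.items() if k in('mtx','R','t')},open('w6.json','w'))
for q,z in [('wheel_top',.075),('wheel',.05)]:
  for d in place_of(q,'wrist'): print(q,d, ray('wrist',d['position'],z,c))
E
```

```text
9.95 [0.52482716 0.23049272 0.15423106] -12.264214786695826 -0.00010944103038065396 [-0.34008289 -0.40585336  0.28916193]
wheel_top {'position': [263.0, 197.5], 'confidence': 0.91} [0.52736289 0.23243712 0.075     ]
wheel {'position': [262.2, 190.9], 'confidence': 0.73} [0.52627172 0.22999609 0.05      ]
```

View pics/w6.png

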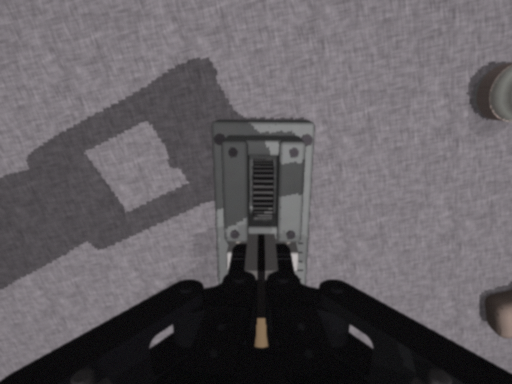

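{"fn": "drive_tool", "kwargs": {
  "series": [
    {"slide": [25,5,1],"delta_rot": [0,0,0]},
    {"slide": [50,9,1],"delta_rot": [0,0,0]},
    {"slide": [64,9,1],"delta_rot": [0,0,0]},
    {"slide": [70,9,1],"delta_rot": [0,0,0]},
    {"slide": [74,9,1],"delta_rot": [0,0,0]},
    {"slide": [74,9,1],"delta_rot": [0,0,0]},
    {"slide": [74,9,1],"delta_rot": [0,0,0]}
  ]
}}

```text
t: 10.8
position: [0.5292, 0.2401, 0.0821]
tool_rot: [[0.002, 0.213, 0.977], [0.001, 0.977, -0.213], [-1.0, 0.001, 0.002]]
wrist_force: [-0.2, 0.4, 0.1]
gripper_width: 0.0
```

{"fn": "drive_tool", "kwargs": {
  "series": [
    {"slide": [2,0,0],"delta_rot": [0,0,0]},
    {"slide": [3.5,0,0],"delta_rot": [0,0,0]},
    {"slide": [4.5,0,0],"delta_rot": [0,0,0]},
    {"slide": [4.5,0,0],"delta_rot": [0,0,0]},
    {"slide": [4.5,0,0],"delta_rot": [0,0,0]}
  ]
}}

```text
t: 11.3
position: [0.5283, 0.2401, 0.0765]
tool_rot: [[-0.0, 0.212, 0.977], [0.0, 0.977, -0.212], [-1.0, -0.0, -0.0]]
wrist_force: [0.7, 0.6, 0.1]
gripper_width: 0.001
```

{"fn": "drive_tool", "kwargs": {
  "series": [
    {"slide": [1,0,0],"delta_rot": [0,0,0]},
    {"slide": [1.5,0,0],"delta_rot": [0,0,0]},
    {"slide": [1.5,0,0],"delta_rot": [0,0,0]}
  ]
}}

```text
t: 11.6
position: [0.5283, 0.2401, 0.075]
tool_rot: [[-0.0, 0.212, 0.977], [0.0, 0.977, -0.212], [-1.0, 0.0, -0.0]]
wrist_force: [-0.0, 0.6, 0.3]
gripper_width: 0.001
```

{"fn": "drive_tool", "kwargs": {
  "series": [
    {"slide": [0.5,0,0],"delta_rot": [0,0,0]},
    {"slide": [1,0,0],"delta_rot": [0,0,0]},
    {"slide": [1,0,0],"delta_rot": [0,0,0]}
  ]
}}

```text
t: 11.9
position: [0.5284, 0.2401, 0.0748]
tool_rot: [[-0.0, 0.212, 0.977], [-0.0, 0.977, -0.212], [-1.0, -0.0, -0.0]]
wrist_force: [-2.0, -0.9, 5.3]
gripper_width: 0.004
```

{"fn": "drive_tool", "kwargs": {
  "series": [
    {"slide": [0.4,0,0],"delta_rot": [0,0,0]},
    {"slide": [0.7,0,0],"delta_rot": [0,0,0]},
    {"slide": [0.7,0,0],"delta_rot": [0,0,0]}
  ]
}}

```text
t: 12.2
position: [0.5285, 0.2401, 0.0748]
tool_rot: [[-0.0, 0.212, 0.977], [-0.0, 0.977, -0.212], [-1.0, -0.0, -0.0]]
wrist_force: [-3.0, -0.1, 8.7]
gripper_width: -0.004
```

{"fn": "drive_tool", "kwargs": {
  "series": [
    {"slide": [0.5,0,0],"delta_rot": [0,0,0]},
    {"slide": [0.5,-2,0],"delta_rot": [0,0,0]},
    {"slide": [0.5,-4,0],"delta_rot": [0,0,0]},
    {"slide": [0.5,-6,0],"delta_rot": [0,0,0]}
  ]
}}

```text
t: 12.6
position: [0.5277, 0.2364, 0.0749]
tool_rot: [[0.002, 0.213, 0.977], [0.004, 0.977, -0.213], [-1.0, 0.005, 0.001]]
wrist_force: [-2.9, 4.2, 8.9]
gripper_width: -0.004
```

{"fn": "drive_tool", "kwargs": {
  "series": [
    {"slide": [0.3,-2,0],"delta_rot": [0,0,0]},
    {"slide": [0.3,-4.5,0],"delta_rot": [0,0,0]},
    {"slide": [0.3,-7,0],"delta_rot": [0,0,0]},
    {"slide": [0.3,-9.5,0],"delta_rot": [0,0,0]},
    {"slide": [0.3,-12,0],"delta_rot": [0,0,0]},
    {"slide": [0.3,-14,0],"delta_rot": [0,0,0]},
    {"slide": [0.3,-14,0],"delta_rot": [0,0,0]}
  ]
}}

```text
t: 13.3
position: [0.5246, 0.2223, 0.0747]
tool_rot: [[0.001, 0.213, 0.977], [0.004, 0.977, -0.213], [-1.0, 0.004, 0.0]]
wrist_force: [-4.9, 2.9, 9.0]
gripper_width: -0.0
```

{"fn": "drive_tool", "kwargs": {
  "series": [
    {"slide": [-5,0,0],"delta_rot": [0,0,0]},
    {"slide": [-7,6,0],"delta_rot": [0,0,0]},
    {"slide": [-7,14,0],"delta_rot": [0,0,0]},
    {"slide": [-7,19,0],"delta_rot": [0,0,0]},
    {"slide": [-5,19,0],"delta_rot": [0,0,0]},
    {"slide": [-2.5,19,0],"delta_rot": [0,0,0]},
    {"slide": [-1,19,0],"delta_rot": [0,0,0]},
    {"slide": [0,19,0],"delta_rot": [0,0,0]}
  ]
}}

```text
t: 14.1
position: [0.5283, 0.2393, 0.0746]
tool_rot: [[-0.001, 0.213, 0.977], [0.0, 0.977, -0.213], [-1.0, -0.0, -0.001]]
wrist_force: [-5.1, -0.6, 16.3]
gripper_width: -0.001
```

{"fn": "drive_tool", "kwargs": {
  "series": [
    {"slide": [-0.3,-1,0],"delta_rot": [0,0,0]},
    {"slide": [-0.3,-3.5,0],"delta_rot": [0,0,0]},
    {"slide": [-0.3,-6,0],"delta_rot": [0,0,0]},
    {"slide": [-0.3,-9,0],"delta_rot": [0,0,0]},
    {"slide": [-0.3,-12,0],"delta_rot": [0,0,0]},
    {"slide": [-0.3,-15,0],"delta_rot": [0,0,0]},
    {"slide": [-0.3,-18,0],"delta_rot": [0,0,0]},
    {"slide": [-0.3,-18,0],"delta_rot": [0,0,0]}
  ]
}}

```text
t: 14.9
position: [0.5246, 0.2229, 0.0747]
tool_rot: [[0.0, 0.213, 0.977], [0.003, 0.977, -0.213], [-1.0, 0.003, -0.0]]
wrist_force: [-4.3, 2.4, 9.8]
gripper_width: 0.001
```

{"fn": "drive_tool", "kwargs": {
  "series": [
    {"slide": [-10,0,0],"delta_rot": [0,0,0]},
    {"slide": [-30,-10,0],"delta_rot": [0,0,0]},
    {"slide": [-45,-50,0],"delta_rot": [0,0,0]},
    {"slide": [-45,-90,0],"delta_rot": [0,0,0]},
    {"slide": [-45,-120,0],"delta_rot": [0,0,0]},
    {"slide": [-45,-125,0],"delta_rot": [0,0,0]},
    {"slide": [-45,-125,0],"delta_rot": [0,0,0]}
  ]
}}

```text
t: 15.6
position: [0.4975, 0.0985, 0.1177]
tool_rot: [[-0.0, 0.215, 0.977], [0.0, 0.977, -0.215], [-1.0, 0.0, -0.0]]
wrist_force: [-0.6, 0.6, 0.4]
gripper_width: 0.002
```

```bash
cat > look.py <<'E'
from h import *; import json,sys
n=sys.argv[1]
c=calibration('wrist'); s=observe(); snap('wrist',n+'.png')
R=np.array(s['tool_rot']);print(s['t'],s['position'],np.degrees(np.arctan2(R[1,2],R[0,2])),s['gripper_width'],s['wrist_force'])
json.dump({k:np.array(v).tolist() for k,v in c.items() if k in('mtx','R','t')},open(n+'.json','w'))
for q,z in [('jaw',0),('bone',.03)]:
  for d in place_of(q,'wrist'): print(q,d, ray('wrist',d['position'],z,c))
E
python3 look.py w7
```

```text
15.6 [0.49752225 0.09853826 0.11765715] -12.392590260214057 0.002030786845042853 [-0.58025214  0.58466837  0.3941667 ]
jaw {'position': [259.7, 124.0], 'confidence': 0.94} [0.50858442 0.15120959 0.        ]
bone {'position': [431.3, 323.1], 'confidence': 0.75} [ 0.6225886  -0.05159881  0.03      ]
bone {'position': [263.4, 206.3], 'confidence': 0.69} [0.49833899 0.09052447 0.03      ]
```

View pics/w7.png

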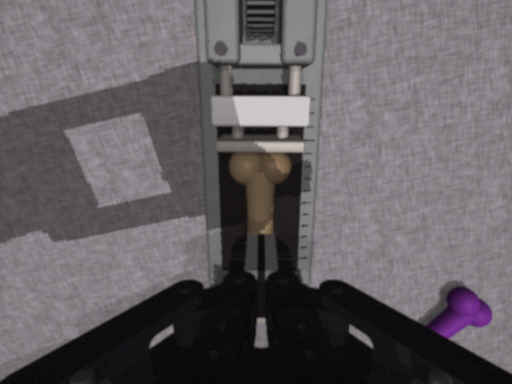

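```bash
cat > jaw.py <<'E'
from h import *; import json,sys
G=np.array([.5055,.1408]);ang=np.radians(77.75);gy=np.array([np.cos(ang),np.sin(ang)])
def meas(n,dx=(-.003,.003)):
    c={k:np.array(v) for k,v in json.load(open(n+'.json')).items()}
    im=cv2.cvtColor(cv2.imread(f'pics/{n}.png'),cv2.COLOR_BGR2GRAY).astype(np.float32)
    gx=np.array([gy[1],-gy[0]])
    ys=np.arange(-.02,.06,.0001); acc=[]
    for x in np.arange(dx[0],dx[1]+1e-9,.001):
        pts=np.array([proj('w',np.r_[G+gx*x+gy*y,.07],c) for y in ys],np.float32)
        acc.append(cv2.remap(im,pts[:,0][None],pts[:,1][None],cv2.INTER_LINEAR)[0])
    p=np.mean(acc,0); g=np.gradient(cv2.GaussianBlur(p[:,None],(1,31),5)[:,0])
    k=[i for i in range(2,len(g)-2) if abs(g[i])==np.max(np.abs(g[max(0,i-12):i+13])) and abs(g[i])>.5]
    print(n,[(round(ys[i]*1000,1),round(float(g[i]),2)) for i in k])
for n in sys.argv[1:]: meas(n)
E
python3 jaw.py w5 w7
```

```text
w5 [(np.float64(-0.4), -1.57), (np.float64(11.0), 6.05), (np.float64(17.8), -6.04), (np.float64(26.9), 6.74), (np.float64(44.5), -4.29), (np.float64(47.6), -3.72), (np.float64(50.8), 3.88)]
w7 [(np.float64(-12.7), -0.53), (np.float64(-2.1), -0.74), (np.float64(0.5), 2.29), (np.float64(3.4), 1.98), (np.float64(6.9), -4.9), (np.float64(11.1), -2.18), (np.float64(15.9), 7.71), (np.float64(33.7), -8.88), (np.float64(40.1), 4.26), (np.float64(48.5), -4.21), (np.float64(51.0), 4.29)]
```

Jaw travel so far is about 11 mm, and the pad-to-block gap is unchanged (9.1 to 9.0 mm), so it isn't pressing yet. About 8 mm of free travel remains.

{"fn": "drive_tool", "kwargs": {
  "series": [
    {"slide": [0,40,0],"delta_rot": [0,0,0]},
    {"slide": [0,80,0],"delta_rot": [0,0,0]},
    {"slide": [0,120,0],"delta_rot": [0,0,0]},
    {"slide": [10,140,0],"delta_rot": [0,0,0]},
    {"slide": [25,144,0],"delta_rot": [0,0,0]},
    {"slide": [36,144,0],"delta_rot": [0,0,0]},
    {"slide": [39,144,0],"delta_rot": [0,0,0]},
    {"slide": [39,144,0],"delta_rot": [0,0,0]}
  ]
}}

```text
t: 16.55
position: [0.5269, 0.2387, 0.0771]
tool_rot: [[-0.003, 0.213, 0.977], [-0.001, 0.977, -0.213], [-1.0, -0.002, -0.003]]
wrist_force: [-0.6, 0.0, 0.3]
gripper_width: 0.002
```

{"fn": "drive_tool", "kwargs": {
  "series": [
    {"slide": [2,0,0],"delta_rot": [0,0,0]},
    {"slide": [4,0,0],"delta_rot": [0,0,0]},
    {"slide": [5.5,0,0],"delta_rot": [0,0,0]},
    {"slide": [5.8,0,0],"delta_rot": [0,0,0]},
    {"slide": [5.8,0,0],"delta_rot": [0,0,0]}
  ]
}}

```text
t: 17.05
position: [0.5291, 0.2396, 0.0748]
tool_rot: [[0.001, 0.213, 0.977], [-0.001, 0.977, -0.213], [-1.0, -0.0, 0.001]]
wrist_force: [-1.3, -2.3, 6.3]
gripper_width: -0.001
```

{"fn": "drive_tool", "kwargs": {
  "series": [
    {"slide": [0.7,0,0],"delta_rot": [0,0,0]},
    {"slide": [0.8,-2.5,0],"delta_rot": [0,0,0]},
    {"slide": [0.8,-5,0],"delta_rot": [0,0,0]},
    {"slide": [0.8,-8,0],"delta_rot": [0,0,0]},
    {"slide": [0.8,-11,0],"delta_rot": [0,0,0]},
    {"slide": [0.8,-14,0],"delta_rot": [0,0,0]},
    {"slide": [0.8,-17,0],"delta_rot": [0,0,0]},
    {"slide": [0.8,-18,0],"delta_rot": [0,0,0]}
  ]
}}

```text
t: 17.85
position: [0.5257, 0.2243, 0.0749]
tool_rot: [[0.003, 0.214, 0.977], [0.004, 0.977, -0.214], [-1.0, 0.005, 0.002]]
wrist_force: [-1.7, 3.9, 7.7]
gripper_width: 0.002
```

{"fn": "drive_tool", "kwargs": {
  "series": [
    {"slide": [-10,0,0],"delta_rot": [0,0,0]},
    {"slide": [-30,-10,0],"delta_rot": [0,0,0]},
    {"slide": [-45,-50,0],"delta_rot": [0,0,0]},
    {"slide": [-45,-90,0],"delta_rot": [0,0,0]},
    {"slide": [-45,-120,0],"delta_rot": [0,0,0]},
    {"slide": [-45,-125,0],"delta_rot": [0,0,0]},
    {"slide": [-45,-125,0],"delta_rot": [0,0,0]}
  ]
}}

```text
t: 18.55
position: [0.4981, 0.0995, 0.1176]
tool_rot: [[0.001, 0.215, 0.977], [0.0, 0.977, -0.215], [-1.0, 0.0, 0.001]]
wrist_force: [-0.7, 0.1, 0.2]
gripper_width: -0.0
```

```bash
python3 look.py w8; python3 jaw.py w7 w8
```

```text
18.55 [0.49806384 0.09952328 0.11761449] -12.394646173551717 -0.00026682207882133406 [-0.66333517  0.12375473  0.24071965]
bone {'position': [429.8, 322.9], 'confidence': 0.94} [ 0.62194295 -0.05017063  0.03      ]
bone {'position': [260.9, 211.3], 'confidence': 0.68} [0.49613313 0.08780079 0.03      ]
w7 [(np.float64(-12.7), -0.53), (np.float64(-2.1), -0.74), (np.float64(0.5), 2.29), (np.float64(3.4), 1.98), (np.float64(6.9), -4.9), (np.float64(11.1), -2.18), (np.float64(15.9), 7.71), (np.float64(33.7), -8.88), (np.float64(40.1), 4.26), (np.float64(48.5), -4.21), (np.float64(51.0), 4.29)]
w8 [(np.float64(-16.3), -0.55), (np.float64(-4.4), 2.27), (np.float64(1.9), -2.61), (np.float64(7.2), -2.07), (np.float64(10.9), 8.04), (np.float64(28.7), -6.72), (np.float64(40.4), 4.32), (np.float64(48.7), -4.06), (np.float64(51.1), 4.31)]
```

View pics/w8.png

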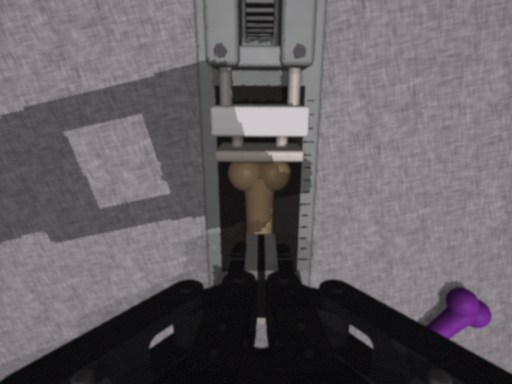

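{"fn": "drive_tool", "kwargs": {
  "series": [
    {"slide": [0,40,0],"delta_rot": [0,0,0]},
    {"slide": [0,80,0],"delta_rot": [0,0,0]},
    {"slide": [0,115,0],"delta_rot": [0,0,0]},
    {"slide": [10,134,0],"delta_rot": [0,0,0]},
    {"slide": [25,138,0],"delta_rot": [0,0,0]},
    {"slide": [36,138,0],"delta_rot": [0,0,0]},
    {"slide": [39,138,0],"delta_rot": [0,0,0]},
    {"slide": [39,138,0],"delta_rot": [0,0,0]}
  ]
}}

```text
t: 19.5
position: [0.5259, 0.2339, 0.0766]
tool_rot: [[-0.003, 0.213, 0.977], [-0.001, 0.977, -0.213], [-1.0, -0.002, -0.003]]
wrist_force: [-0.3, 0.7, -0.3]
gripper_width: 0.001
```

{"fn": "drive_tool", "kwargs": {
  "series": [
    {"slide": [2,0,0],"delta_rot": [0,0,0]},
    {"slide": [4,0,0],"delta_rot": [0,0,0]},
    {"slide": [5.3,0,0],"delta_rot": [0,0,0]},
    {"slide": [5.8,0,0],"delta_rot": [0,0,0]},
    {"slide": [5.8,0,0],"delta_rot": [0,0,0]}
  ]
}}

```text
t: 20.0
position: [0.528, 0.2346, 0.0749]
tool_rot: [[0.001, 0.213, 0.977], [-0.001, 0.977, -0.213], [-1.0, -0.0, 0.001]]
wrist_force: [-3.5, -1.7, 8.8]
gripper_width: 0.001
```

{"fn": "drive_tool", "kwargs": {
  "series": [
    {"slide": [0.4,-1,0],"delta_rot": [0,0,0]},
    {"slide": [0.5,-3,0],"delta_rot": [0,0,0]},
    {"slide": [0.5,-5,0],"delta_rot": [0,0,0]},
    {"slide": [0.5,-7,0],"delta_rot": [0,0,0]},
    {"slide": [0.5,-8,0],"delta_rot": [0,0,0]},
    {"slide": [0.5,-8,0],"delta_rot": [0,0,0]}
  ]
}}

```text
t: 20.6
position: [0.5269, 0.2292, 0.0749]
tool_rot: [[0.003, 0.214, 0.977], [0.004, 0.977, -0.214], [-1.0, 0.005, 0.002]]
wrist_force: [-4.0, 4.0, 8.8]
gripper_width: 0.001
```

{"fn": "drive_tool", "kwargs": {
  "series": [
    {"slide": [-10,0,0],"delta_rot": [0,0,0]},
    {"slide": [-30,-10,0],"delta_rot": [0,0,0]},
    {"slide": [-45,-50,0],"delta_rot": [0,0,0]},
    {"slide": [-45,-90,0],"delta_rot": [0,0,0]},
    {"slide": [-45,-115,0],"delta_rot": [0,0,0]},
    {"slide": [-45,-120,0],"delta_rot": [0,0,0]},
    {"slide": [-45,-120,0],"delta_rot": [0,0,0]}
  ]
}}

```text
t: 21.3
position: [0.5003, 0.1093, 0.1173]
tool_rot: [[0.001, 0.214, 0.977], [0.0, 0.977, -0.214], [-1.0, 0.0, 0.001]]
wrist_force: [0.1, -0.4, 0.2]
gripper_width: -0.002
```

```bash
python3 look.py w9; python3 jaw.py w8 w9
```

```text
21.3 [0.50025216 0.10931058 0.11734671] -12.384134097815311 -0.002466215400499628 [ 0.09325325 -0.36656595  0.24501048]
jaw {'position': [259.7, 147.3], 'confidence': 0.88} [0.50726033 0.14313716 0.        ]
bone {'position': [261.0, 226.3], 'confidence': 0.62} [0.495618   0.08498753 0.03      ]
w8 [(np.float64(-16.3), -0.55), (np.float64(-4.4), 2.27), (np.float64(1.9), -2.61), (np.float64(7.2), -2.07), (np.float64(10.9), 8.04), (np.float64(28.7), -6.72), (np.float64(40.4), 4.32), (np.float64(48.7), -4.06), (np.float64(51.1), 4.31)]
w9 [(np.float64(-17.0), -0.53), (np.float64(-5.8), 1.75), (np.float64(0.5), -2.42), (np.float64(9.4), 4.93), (np.float64(15.1), 1.52), (np.float64(26.9), -5.78), (np.float64(30.3), -3.16), (np.float64(32.8), 0.5), (np.float64(42.1), 4.34), (np.float64(50.2), -2.96), (np.float64(52.0), 3.74)]
```

View pics/w9.png

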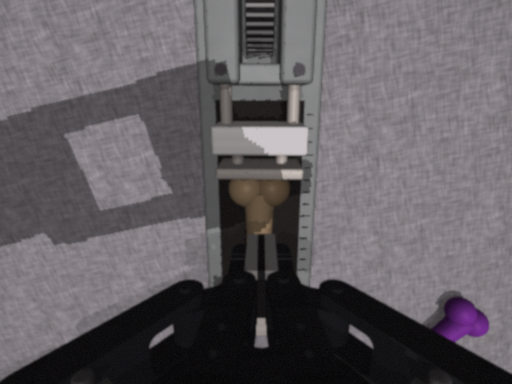

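{"fn": "drive_tool", "kwargs": {
  "series": [
    {"slide": [0,40,0],"delta_rot": [0,0,0]},
    {"slide": [0,80,0],"delta_rot": [0,0,0]},
    {"slide": [0,110,0],"delta_rot": [0,0,0]},
    {"slide": [10,124,0],"delta_rot": [0,0,0]},
    {"slide": [25,128,0],"delta_rot": [0,0,0]},
    {"slide": [36,128,0],"delta_rot": [0,0,0]},
    {"slide": [39,128,0],"delta_rot": [0,0,0]},
    {"slide": [39,128,0],"delta_rot": [0,0,0]}
  ]
}}

```text
t: 22.25
position: [0.526, 0.2338, 0.0764]
tool_rot: [[-0.003, 0.213, 0.977], [-0.001, 0.977, -0.213], [-1.0, -0.002, -0.003]]
wrist_force: [0.1, -0.1, -0.6]
gripper_width: 0.001
```

{"fn": "drive_tool", "kwargs": {
  "series": [
    {"slide": [2,0,0],"delta_rot": [0,0,0]},
    {"slide": [4,0,0],"delta_rot": [0,0,0]},
    {"slide": [5.3,0,0],"delta_rot": [0,0,0]},
    {"slide": [5.9,0,0],"delta_rot": [0,0,0]},
    {"slide": [5.9,0,0],"delta_rot": [0,0,0]}
  ]
}}

```text
t: 22.75
position: [0.5281, 0.2348, 0.0749]
tool_rot: [[0.001, 0.213, 0.977], [-0.0, 0.977, -0.213], [-1.0, -0.0, 0.001]]
wrist_force: [-4.9, -2.1, 11.1]
gripper_width: 0.002
```

{"fn": "drive_tool", "kwargs": {
  "series": [
    {"slide": [0.3,-1,0],"delta_rot": [0,0,0]},
    {"slide": [0.4,-3,0],"delta_rot": [0,0,0]},
    {"slide": [0.4,-5,0],"delta_rot": [0,0,0]},
    {"slide": [0.4,-7,0],"delta_rot": [0,0,0]},
    {"slide": [0.4,-7,0],"delta_rot": [0,0,0]},
    {"slide": [0.4,-7,0],"delta_rot": [0,0,0]}
  ]
}}

```text
t: 23.35
position: [0.5272, 0.2306, 0.0748]
tool_rot: [[0.003, 0.214, 0.977], [0.005, 0.977, -0.214], [-1.0, 0.006, 0.002]]
wrist_force: [-4.0, 4.7, 10.1]
gripper_width: -0.002
```

{"fn": "drive_tool", "kwargs": {
  "series": [
    {"slide": [-10,0,0],"delta_rot": [0,0,0]},
    {"slide": [-30,-10,0],"delta_rot": [0,0,0]},
    {"slide": [-45,-50,0],"delta_rot": [0,0,0]},
    {"slide": [-45,-90,0],"delta_rot": [0,0,0]},
    {"slide": [-45,-124,0],"delta_rot": [0,0,0]},
    {"slide": [-45,-131,0],"delta_rot": [0,0,0]},
    {"slide": [-45,-131,0],"delta_rot": [0,0,0]}
  ]
}}

```text
t: 24.05
position: [0.498, 0.0991, 0.1169]
tool_rot: [[0.001, 0.215, 0.977], [-0.0, 0.977, -0.215], [-1.0, 0.0, 0.001]]
wrist_force: [-0.2, 0.3, 0.4]
gripper_width: -0.001
```

```bash
python3 look.py w10; python3 jaw.py w8 w10
```

```text
24.05 [0.49798556 0.09908738 0.11691667] -12.418723689931813 -0.000541170122852413 [-0.20118798  0.2759949   0.35596131]
jaw {'position': [260.0, 135.9], 'confidence': 0.83} [0.50730932 0.14222983 0.        ]
bone {'position': [261.5, 215.7], 'confidence': 0.89} [0.49572089 0.08384491 0.03      ]
bone {'position': [428.6, 321.4], 'confidence': 0.71} [ 0.62046365 -0.04811366  0.03      ]
w8 [(np.float64(-16.3), -0.55), (np.float64(-4.4), 2.27), (np.float64(1.9), -2.61), (np.float64(7.2), -2.07), (np.float64(10.9), 8.04), (np.float64(28.7), -6.72), (np.float64(40.4), 4.32), (np.float64(48.7), -4.06), (np.float64(51.1), 4.31)]
w10 [(np.float64(-17.9), -0.63), (np.float64(-8.5), -0.68), (np.float64(-5.9), 2.27), (np.float64(0.2), -2.54), (np.float64(5.5), -1.85), (np.float64(8.1), 8.32), (np.float64(25.8), -6.43), (np.float64(29.9), 0.63), (np.float64(40.3), 4.23), (np.float64(48.6), -4.08), (np.float64(51.0), 4.25)]
```

View pics/w10.png

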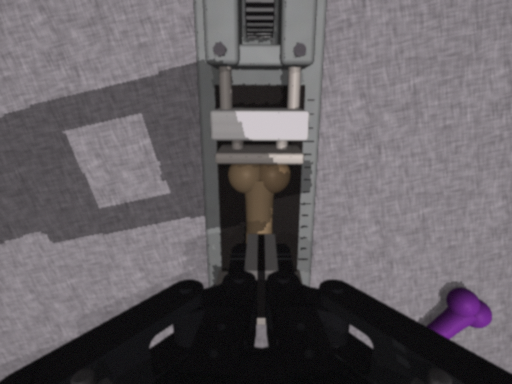

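The jaw block moved 2.9 mm since w8, but the pad moved only about 1.6 mm. That puts the spring compression near 1.1 mm, or about 5.5 N. I'll check this more precisely and view the anvil end from a pull-back pose.

{"fn": "drive_tool", "kwargs": {
  "series": [
    {"slide": [-20,-5,0],"delta_rot": [0,0,0]},
    {"slide": [-38,-10,0],"delta_rot": [0,0,0]},
    {"slide": [-38,-10,0],"delta_rot": [0,0,0]},
    {"slide": [-38,-10,0],"delta_rot": [0,0,0]},
    {"slide": [-38,-10,0],"delta_rot": [0,0,0]}
  ],
  "fingers": 45
}}

```text
t: 24.7
position: [0.4951, 0.0912, 0.1534]
tool_rot: [[-0.002, 0.211, 0.977], [0.0, 0.977, -0.211], [-1.0, -0.0, -0.002]]
wrist_force: [-0.3, 0.4, -0.2]
gripper_width: 0.525
```

```bash
python3 look.py w11; cat > gap.py <<'E'
from h import *; import json,sys
exec(open('jaw.py').read().split('for n in')[0])
def g2(n):
    c={k:np.array(v) for k,v in json.load(open(n+'.json')).items()}
    im=cv2.cvtColor(cv2.imread(f'pics/{n}.png'),cv2.COLOR_BGR2GRAY).astype(np.float32)
    gx=np.array([gy[1],-gy[0]]); ys=np.arange(-.02,.06,.0001); out=[]
    for x0 in np.arange(-.025,.026,.0025):
        p=0
        for x in (x0-.0005,x0+.0005):
            pts=np.array([proj('w',np.r_[G+gx*x+gy*y,.07],c) for y in ys],np.float32)
            p=p+cv2.remap(im,pts[:,0][None],pts[:,1][None],cv2.INTER_LINEAR)[0]/2
        g=np.gradient(cv2.GaussianBlur(p[:,None],(1,31),5)[:,0])
        k=[i for i in range(2,len(g)-2) if abs(g[i])==np.max(np.abs(g[max(0,i-12):i+13])) and abs(g[i])>1]
        r=[(ys[a]*1e3,ys[b]*1e3) for a in k for b in k if g[a]<-1 and g[b]>2.5 and .006<ys[b]-ys[a]<.0105]
        out+= [b-a for a,b in r]
    print(n,np.round(sorted(out),1),np.median(out))
for n in sys.argv[1:]: g2(n)
E
python3 gap.py w5 w7 w8 w9 w10 w11
```

```text
24.7 [0.49510827 0.09117735 0.15342743] -12.208526169004982 0.5250338204268621 [-0.25405594  0.44399158 -0.18742447]
jaw {'position': [263.2, 123.8], 'confidence': 0.74} [0.50815565 0.14026191 0.        ]
bone {'position': [259.6, 190.9], 'confidence': 0.77} [0.49296207 0.08543432 0.03      ]
bone {'position': [416.1, 293.8], 'confidence': 0.56} [ 0.62401984 -0.0539237   0.03      ]
w5 [ 6.1  6.1  6.2  6.2  6.3  6.3  6.4  6.4  6.4  6.5  6.9  7.1  7.2  7.2
  7.4  7.4  7.6  7.6  7.7  7.9  8.6  8.7  8.9  9.   9.   9.1  9.1  9.1
  9.1  9.1  9.1  9.1  9.2  9.2  9.2  9.4  9.7  9.7  9.7  9.8 10.  10.1
 10.2 10.3 10.3 10.4] 8.949999999999944
w7 [ 6.3  6.3  6.4  6.4  6.4  6.5  6.6  6.6  6.6  6.6  6.7  6.7  9.   9.
  9.1  9.1  9.1  9.1  9.2  9.2  9.2  9.2  9.2  9.3  9.3  9.3  9.4  9.4
  9.6  9.7  9.7 10.1 10.1] 9.099999999999945
w8 [8.7 8.9 9.  9.  9.  9.1 9.1 9.1 9.1 9.1 9.1 9.1 9.1 9.2 9.4 9.4 9.5 9.7
 9.7 9.7] 9.099999999999945
w9 [8.4 8.7 8.8 8.8 8.8 8.8 8.9 8.9 8.9 8.9 8.9 9.  9.  9.1 9.2 9.2 9.3 9.3
 9.5 9.5] 8.899999999999947
w10 [7.9 7.9 7.9 8.  8.  8.  8.  8.  8.  8.1 8.1 8.2 8.2 8.3 8.4 8.4 8.5 8.6
 8.6 8.8] 8.099999999999952
w11 [7.9 8.  8.1 8.1 8.1 8.1 8.1 8.1 8.2 8.2 8.2 8.2 8.2 8.2 8.3 8.5 8.6 8.7
 8.8 8.8 9. ] 8.19999999999995
```

View pics/w11.png

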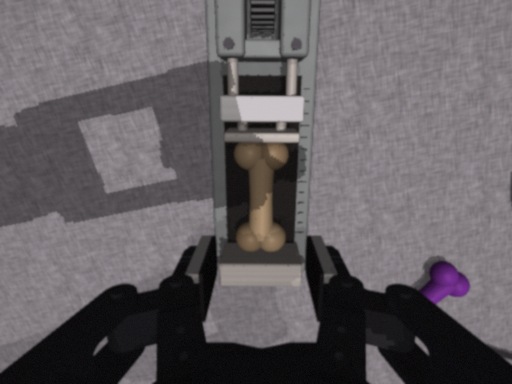

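The gap between pad and block has gone from 9.1 mm to 8.1–8.2 mm. That is 1.0–1.2 mm of compression, or about 5–6 N. The bone's end (row ~248) is against the anvil edge (row ~243), it lies straight, and the gripper is clear, so I'm handing in.

```bash
python3 - <<'E'
from h import *
s=observe(); print(s['t'],s['dq'],s['wrist_force'])
print(hand_in())
E
```

```text
24.85 [-0.2382508  -0.22630879 -0.13652139 -0.07147136  0.01811456 -0.05753713] [-4.20693228e-01 -6.42842107e-01 -3.84740267e-04]
the job is handed in; nothing more can be done
None
```

I placed the brown bone on the gauge bed, released it, and closed the jaw using five short strokes on the thumbwheel. The job was handed in at 24.85 s of the 67 s allowed; no verdict came back.

**Final checks:**
- **Position:** the wrist picture shows the bone straight on the centre line and up against the anvil. I judged the anvil contact from that picture and from the pad having stopped while the jaw block kept moving.
- **Squeeze:** the pad's spring is compressed about 1.0–1.2 mm, which is roughly 5–6 N. I worked this out from the pictures because there was no direct reading of the squeeze. Two estimates differed slightly: the pad-to-block gap gave about 5 N, and jaw travel against pad travel gave about 6 N. Both are within 3–9.5 N.
- **Wheel pressure:** the highest press reading I saw on the wheel was about 16 N, once, against the 25 N limit. The other pressed readings were about 5–11 N.
- **Other things on the bench:** the gripper touched only the bone and the wheel. I didn't re-measure the stone, jar or brush at the end, but the arm never came down near them.

**One slip:** while carrying the bone I got a sign wrong and hovered about 60 mm to one side of the gauge. I corrected it before lowering, and nothing was touched.

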